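# Turn a slotted block in its fixture and gauge the slot

### The job

The slotted block stands crosswise in the open slide-jaw fixture, so that the fixed jaw covers the mouth of its slot. Lift it, turn it a quarter turn so that the slot opens towards the open front of the fixture, put it back in the corner of fixed jaw and back stop, and slide the jaw up tight against it. Then take the taper gauge by its handle, slide its thin end level and straight into the slot between the two plates until it drags snugly on both, without forcing it, and finish still holding it there so that I can read it; leave the brass bush, the spanner and the roll of tape alone.

Things in the scene. Friction and masses are not known exactly. Their poses are not given: they have to be found in the camera images.
- fixture: dark steel fixture bolted to the bench, base plate 106x196x12 mm (its top 12 mm above the bench), jaws and stop 34 mm above the bench. Origin: bench surface below where the middle of the clamped block belongs. +x to its back, -x its open front, -y to the fixed jaw. Faces in this frame: fixed jaw y = -22 mm (x -26..26), back stop x = +30 mm (y -32..22)
- jaw (a joint): sliding jaw of the fixture, in m: at 0 its face stands at y = +60 mm in the fixture's frame; the value grows as it moves along the fixture's -y towards the fixed jaw; 0.038 is closed on the block's 44 mm width. It starts at 0 to 0.010, slides stiffly (about 5 N) and stays where it is left
- jaw_knob (a point): centre of the upright black knurled knob on top of the sliding jaw, 26 mm diameter and 26 mm high (36 to 62 mm above the bench), 48 mm behind the jaw's face (on its +y side); the jaw can be moved by it
- block_centre (a point): centre of the slotted block, 27 mm above its underside: pale metal, 60 long (its x), 44 wide (y), about 54 mm high, 0.75 kg. A 14 mm lower and a 34 mm upper plate on a dark U-shaped spacer. It starts on the fixture's base turned about +90 degrees against the fixture, its front end (-x) with the slot facing the fixed jaw; clamped right, its axes lie along the fixture's
- slot_mouth (a point): middle of the lower lip of the block's slot, at its front end, 14 mm above the block's underside (26 mm above the bench in the fixture); axes as the block's. The slot is open at the front only, 32 mm wide, 50 mm deep, 5.0 to 6.0 mm high, different each time
- top_plate: the block's upper plate, 60x44x34 mm; origin in the middle of its underside, axes as the block's; its underside is the slot's upper face
- gauge_grip (a point): centre of the taper gauge's black handle: 55 mm long (x), 16 wide (y), 20 high. The gauge, 125 mm long, 0.12 kg, starts lying flat on a pale mould plate 26 mm high. From the handle a steel blade 14 mm wide, 70 mm long runs along the gauge's +x; its underside is level with the handle's, its top slopes evenly from 9 mm thick at the handle to 2 mm at the tip
- gauge_tip (a point): tip of the gauge's blade, 97.5 mm ahead (+x) of the handle's centre and 1 mm above the gauge's underside; axes as the gauge's
- gauge: the taper gauge; origin on its underside below the handle's centre, x along the blade to the tip, z up. Between it and the fixture stands an open orange carton about 90 mm high: carry it over that
- block: the slotted block; origin in the middle of its underside, axes as block_centre (block_c0 is its lower plate)
- brass_bush: flanged brass bush, 54 mm diameter, 44 mm high, bystander; origin in the middle of its underside
- spanner: spanner 184 mm long lying flat, bystander; origin at its middle
- tape: roll of tape, 104 mm diameter, 25 mm high, bystander; origin in the middle of its underside

How it is judged (in metres and radians):
On the way:
1. the block is turned and clamped: in the corner of fixed jaw and back stop, slot to the open front, jaw up against it, fingers off it (value of joint jaw above 0.0355 m and x of block_centre in the frame of fixture between -0.005 and 0.003 m and y of block_centre in the frame of fixture between -0.003 and 0.003 m and z of block_centre in the frame of fixture between 0.036 and 0.042 m and x of slot_mouth in the frame of fixture below -0.025 m and angle between the x axis of block and the x axis of fixture, either way round below 0.06 rad and angle between block's own z axis and vertical below 0.06 rad and contact force between the fingers and block below 0.5 N), for 0.2 s.
At the end, for the whole second after the job is handed in: block still clamped (jaw within 2.5 mm of closed, block 3 mm, 5 mm along x, square to 0.06 rad, slot to front); gauge held, at rest, tip 15 to 50 mm into the slot, within 12 mm of its middle, straight to 0.12 and level to 0.1 rad, pressing 0.5 to 25 N on the upper, over 0.5 N on the lower plate (value of joint jaw above 0.0355 m and x of block_centre in the frame of fixture between -0.005 and 0.003 m and y of block_centre in the frame of fixture between -0.003 and 0.003 m and z of block_centre in the frame of fixture between 0.036 and 0.042 m and x of slot_mouth in the frame of fixture below -0.025 m and angle between the x axis of block and the x axis of fixture, either way round below 0.06 rad and angle between block's own z axis and vertical below 0.06 rad and x of gauge_tip in the frame of block between -0.015 and 0.0205 m and y of gauge_tip in the frame of block between -0.012 and 0.012 m and z of gauge_tip in the frame of block between 0.011 and 0.022 m and angle between the x axis of gauge and the x axis of block, either way round below 0.12 rad and angle between gauge's own z axis and vertical below 0.1 rad and contact force between gauge and top_plate between 0.5 and 25 N and contact force between gauge and block_c0 above 0.5 N and contact force between the fingers and gauge above 2 N and contact force between gauge and fixture below 0.3 N and linear speed of gauge below 0.01 m/s); the arm keeps its last pose, push and grip.
It fails at once if the gauge is forced: over 45 N on the upper plate (contact force between gauge and top_plate above 45 N).
It fails at once if the brass bush is moved by more than 20 mm (distance of brass_bush from where it was at the start of the episode above 0.02 m).
It fails at once if the spanner is moved by more than 20 mm (distance of spanner from where it was at the start of the episode above 0.02 m).
It fails at once if the roll of tape is moved by more than 20 mm (distance of tape from where it was at the start of the episode above 0.02 m).
It also fails if it takes over 72 s, if anything falls off the work surface, if the arm or the gripper's body presses on something with over 40 N, if the wrist force passes 120 N, or if a joint passes its speed limit or range.

### The arm

A 6-joint arm with a two-finger parallel gripper is mounted at the origin on the work surface; the furniture and walls round the work are solid. World frame = base frame: x ahead of the robot, y to its left, z up, the work surface at z = 0. Lengths are in mm, angles in rad, forces in N, time in s.
With the tool pointing down it reaches from about 275 to 1000 mm from the base axis. Payload 8.4 kg.
Tool frame: the origin (TCP) lies midway between the tips of the shut fingers; the grasp point (between the pads) lies 19 mm behind it; z points along the fingers, y is the direction in which the jaws open and shut (so a half turn about z gives the same grasp; the last joint's range is limited). The gripper opens to 85 mm and grips with 20 to 120 N. Pads are 22 mm wide; open, the fingers measure 114 mm over their backs; the gripper's body (76 mm by 85 mm) begins 54 mm behind the grasp point. The pads swing forward as they close: fully open they stand 13 mm farther back than shut.
Start: joints at [1.257, 0.353, 1.633, -0, 1.155, -0.002], TCP at [191.731, 594.867, 231.281] pointing down, gripper open.
Joint ranges: [-2.63, 2.63], [-0.92, 2.1], [0.06, 2.66], [-1.3, 4.44], [0, 2.69], [-3.02, 3.02]. Speed limits (rad/s): [2.22, 2.22, 2.79, 3.14, 3.14, 3.14].

### API

Orientations are given as [roll, pitch, yaw] about the fixed x, y, z axes, in that order (R = Rz(yaw) Ry(pitch) Rx(roll)).
In Python, from rig import * gives the robot as it stands.
- The arm moves only by the tool play_rows, never from a script. Its argument "moves" is a list of rows, each a list of 3 entries, a list of its own where there are three numbers: the shift along the tool's x, y, z in m, then the turn, a rotation vector about the tool's x, y, z in rad, then the opening in per cent of the stroke, from 0 (shut) to 100 (fully open). In form: [[[x, y, z], [rx, ry, rz], fingers], ...]. A call has 1 to 20 rows; each row shifts and turns the commanded pose from where the row before left it, along the tool's axes as they then stand; what a row does not reach is not made up. A row lasts 1/10 s, in which the tool goes at most 50 mm and 8.59 degrees, less where a joint would pass 70% of its speed; a pose out of reach is approached as far as the arm can. A call is refused whole if a number of a shift passes 0.05 or a number of a turn 0.15, either way. A call with a gripper value outside its range is refused whole. The fingers move at their own pace and stop on an object; "squeeze" is the grip in N (left out, the last holds). Time passes only in rows, so rows that do not move let the fingers close. It gives the time, the measured TCP pose, the force and the opening at its end, in the units of the state.
- sense(): the state, without advancing time (a new reading comes with each control period).
- grab_frame(name): name is "scene" or "top"; returns a dict with "pixels" (420x560x3 uint8, red, green, blue), "intrinsics" (3x3 intrinsics, pixels), "R" (3x3) and "t" (3): a world point X has camera coordinates R X + t. Camera axes: x right, y down, z forward; pixel columns grow to the right and rows downward; lengths in mm; the calibration is good to about 2 mm. A picture is of the moment at which its call begins. There is no depth.
- sign_off(): hands the job in, once; it reports no verdict.
The state is a dict: "clock": time; "qpos": joint angles; "qvel": joint speeds; "joint_efforts": joint torques, N m; "eef_pos": TCP position; "tcp_rot": TCP orientation; "contact_force": force on the tool from outside, world axes, zero at the start; "wrist_torque": the same for the moment, N m; "opening": opening from 0.0 (shut) to 1.0 (fully open).
Only numpy, scipy, OpenCV 4.12 (cv2) and the standard library are available. Lean on these libraries where they do the work, as an engineer would, in place of code of your own. Each camera call takes 0.05 s, during which the arm holds its last target. There are 200 camera calls.

## Working session

There is one attempt and no reset: what is moved stays moved. The work goes in short steps, Python scripts to look and compute and a tool call to move; the robot and the scene stay as the last step left them, time stands still between calls to the robot, and variables do not carry over. Pictures are saved under pics/ and viewed, about 8 in all and at most 12, crops included, and the job is handed in when it is done.

Besides the shell and the picture viewer there is one more tool, called after ">>>" as name(argument=value, ...) on one line, values as JSON. play_rows: Moves the arm, as the interface text tells. Its arguments: {"type":"object","properties":{"moves":{"type":"array"},"squeeze":{"type":"number"}},"required":["moves"]}

```bash
mkdir -p pics; ls
python3 - <<'E'
from rig import *
import cv2
print(sense())
for n in ("scene","top"):
    f=grab_frame(n); cv2.imwrite(f"pics/{n}0.png",f["pixels"][:,:,::-1])
    print(n,f["intrinsics"],f["R"],f["t"])
E
```

```text
pics
{'clock': 0.0, 'qpos': array([ 1.25660212e+00,  3.53645041e-01,  1.63415443e+00, -1.18912566e-05,
        1.15520716e+00, -2.40662691e-03]), 'qvel': array([ 0.00160646,  0.00163914, -0.00159385,  0.00058716, -0.00029917,
        0.00131481]), 'joint_efforts': array([ 2.05238146e-03, -6.05244756e+01, -3.42078638e+01,  1.79109074e-04,
        9.18795413e-03,  6.14185115e-05]), 'eef_pos': array([191.58120679, 594.39774778, 230.55494358]), 'tcp_rot': array([-3.14017865e+00,  7.46930665e-06,  2.82980989e+00]), 'contact_force': array([-0.13070486, -0.52302312,  0.06680623]), 'wrist_torque': array([ 0.0128729 , -0.0209506 ,  0.01714069]), 'opening': 1.003182009187342}
scene [[443.89410035   0.         281.73841873]
 [  0.         443.89410035 207.48728262]
 [  0.           0.           1.        ]] [[ 0.46838717 -0.88332197  0.0188614 ]
 [-0.51726096 -0.29146287 -0.80466794]
 [ 0.71627827  0.36713987 -0.59342545]] [-225.24705885  348.7574276   788.53240538]
top [[529.92341073   0.         272.80089981]
 [  0.         529.92341073 211.2747102 ]
 [  0.           0.           1.        ]] [[-0.02511542 -0.99948882 -0.01978166]
 [-0.98250076  0.02833204 -0.18409116]
 [ 0.18455751  0.01481197 -0.98271009]] [  82.17604053  560.73070641 1389.29802075]
```

View pics/scene0.png

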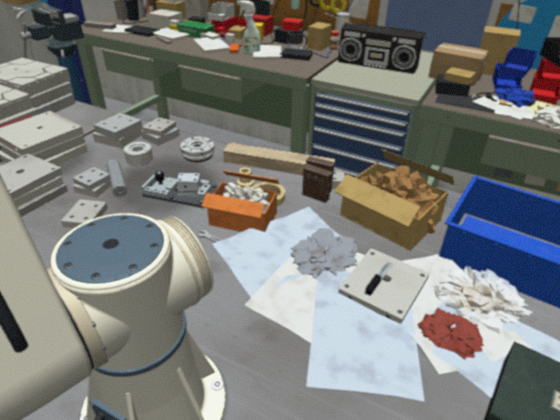

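View pics/top0.png

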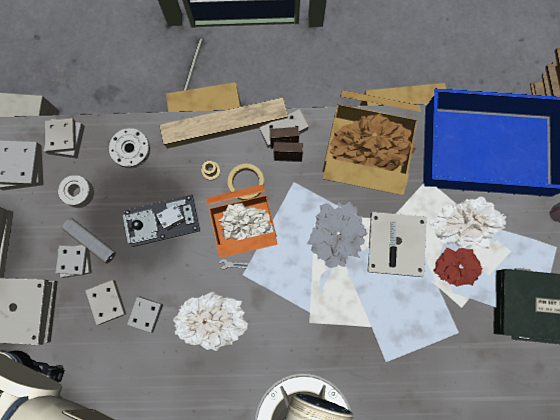

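The scene view shows the fixture at about (180,187), the carton at (240,205) and the gauge on its mould plate at (380,280). In the top view the fixture is at (160,220), the carton at (245,225) and the gauge at (393,248). Next I'll zoom in on both.

Run:
```python
import cv2,numpy as np
t=cv2.imread("pics/top0.png");s=cv2.imread("pics/scene0.png")
def c(i,x,y,w,h):return cv2.resize(i[y:y+h,x:x+w],(400,300),interpolation=cv2.INTER_CUBIC)
cv2.imwrite("pics/c1.png",np.vstack([np.hstack([c(t,115,185,100,75),c(t,352,205,100,75)]),np.hstack([c(s,135,155,100,75),c(s,335,245,100,75)])]))
```

```text
(no output)
```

View pics/c1.png

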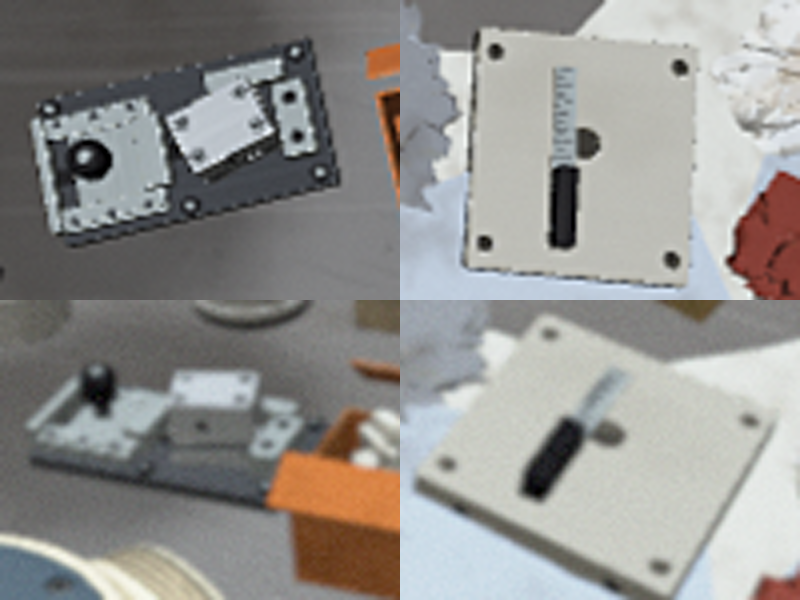

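```bash
cat > h.py <<'E'
import numpy as np,cv2
K={"scene":np.array([[443.89410035,0,281.73841873],[0,443.89410035,207.48728262],[0,0,1]]),"top":np.array([[529.92341073,0,272.80089981],[0,529.92341073,211.2747102],[0,0,1]])}
R={"scene":np.array([[0.46838717,-0.88332197,0.0188614],[-0.51726096,-0.29146287,-0.80466794],[0.71627827,0.36713987,-0.59342545]]),"top":np.array([[-0.02511542,-0.99948882,-0.01978166],[-0.98250076,0.02833204,-0.18409116],[0.18455751,0.01481197,-0.98271009]])}
T={"scene":np.array([-225.24705885,348.7574276,788.53240538]),"top":np.array([82.17604053,560.73070641,1389.29802075])}
def bp(c,u,v,z):
    d=R[c].T@np.linalg.inv(K[c])@[u,v,1]; o=-R[c].T@T[c]; return o+d*(z-o[2])/d[2]
def pj(c,X):
    p=K[c]@(R[c]@np.asarray(X,float)+T[c]); return p[:2]/p[2]
E
python3 - <<'E'
from h import *
def show(c,ox,oy,n,pts,z):
    P=np.array([bp(c,ox+(x+.5)/4-.5,oy+(y+.5)/4-.5,z)[:2] for x,y in pts]); print(n,P.round(1).tolist())
    for i in range(len(P)-1):
        d=P[i+1]-P[i]; print('   len %.1f ang %.3f'%(np.hypot(*d),np.arctan2(d[1],d[0])))
    return P
a=("top",115,185)
show(*a,"base",[(32,122),(310,40),(340,183),(65,245)],12)
show(*a,"fixjaw inner",[(287,158),(270,85)],34)
show(*a,"fixjaw outer",[(317,150),(302,77)],34)
show(*a,"stop front",[(205,90),(280,74)],34)
show(*a,"jaw face",[(172,208),(153,97)],34)
show(*a,"block",[(166,117),(243,80),(275,132),(206,174)],66)
show(*a,"knob",[(92,158)],55)
b=("top",352,205)
show(*b,"plate",[(478,28),(698,46),(692,287),(465,267)][0:0] or [(78,28),(298,46),(290,287),(65,267)],26)
show(*b,"handle",[(151,166),(179,167),(175,247),(149,246)],46)
show(*b,"blade",[(153,67),(176,68)],28)
show("scene",135,155,"sblock",[(167,400-300),(175,372-300),(260,371-300),(257,405-300)],66)
show("scene",135,155,"sknob",[(97,382-300)],52)
show("scene",335,245,"shandle",[(575-400,418-300),(590-400,425-300),(543-400,485-300),(525-400,478-300)],46)
E
```

```text
base [[571.6, 490.2], [624.8, 294.3], [522.1, 273.0], [483.9, 464.7]]
   len 202.9 ang -1.305
   len 104.9 ang -2.937
   len 195.4 ang 1.767
fixjaw inner [[537.2, 306.2], [588.8, 318.3]]
   len 53.0 ang 0.230
fixjaw outer [[542.2, 285.5], [593.8, 296.1]]
   len 52.7 ang 0.202
stop front [[586.5, 363.5], [596.3, 311.4]]
   len 53.0 ang -1.385
jaw face [[504.6, 385.2], [582.6, 399.6]]
   len 79.3 ang 0.182
block [[562.2, 382.6], [586.2, 330.6], [549.8, 308.6], [522.4, 355.0]]
   len 57.3 ang -1.138
   len 42.6 ang -2.599
   len 53.9 ang 2.104
knob [[537.4, 435.4]]
plate [[559.0, -204.1], [542.0, -354.1], [377.6, -335.9], [395.0, -185.6]]
   len 151.0 ang -1.683
   len 165.5 ang 3.031
   len 151.3 ang 1.455
handle [[459.7, -243.9], [458.5, -262.6], [405.0, -256.3], [406.1, -239.1]]
   len 18.7 ang -1.634
   len 53.9 ang 3.024
   len 17.3 ang 1.505
blade [[529.9, -253.4], [528.8, -269.1]]
   len 15.7 ang -1.644
sblock [[521.1, 359.9], [553.4, 378.5], [584.7, 326.2], [547.0, 301.0]]
   len 37.3 ang 0.523
   len 61.0 ang -1.031
   len 45.3 ang -2.553
sknob [[531.4, 434.6]]
shandle [[458.2, -256.3], [457.0, -265.4], [401.0, -257.1], [401.2, -246.9]]
   len 9.2 ang -1.704
   len 56.6 ang 2.993
   len 10.2 ang 1.556
```

```bash
cat > fit.py <<'E'
from h import *
from scipy.optimize import minimize
from scipy.ndimage import map_coordinates
def grads(tag):
    G={}
    for c in K:
        g=cv2.cvtColor(cv2.imread(f"pics/{c}{tag}.png"),cv2.COLOR_BGR2GRAY).astype(float)
        G[c]=(cv2.GaussianBlur(cv2.Sobel(g,cv2.CV_64F,1,0),(0,0),.8),cv2.GaussianBlur(cv2.Sobel(g,cv2.CV_64F,0,1),(0,0),.8))
    return G
def world(p,E):
    c,s=np.cos(p[2]),np.sin(p[2]); E=np.asarray(E,float)
    return np.c_[p[0]+c*E[:,0]-s*E[:,1],p[1]+s*E[:,0]+c*E[:,1],E[:,2]]
def score(p,edges,G,cams):
    t=0
    for c in cams:
        for a,b in edges:
            a2,b2=world(p,[a,b]); u,v=pj(c,a2),pj(c,b2)
            L=np.hypot(*(v-u)); n=np.array([-(v-u)[1],(v-u)[0]])/L
            q=u+np.linspace(.08,.92,20)[:,None]*(v-u)
            co=[q[:,1],q[:,0]]
            g=n[0]*map_coordinates(G[c][0],co,order=1)+n[1]*map_coordinates(G[c][1],co,order=1)
            t-=L*np.tanh(abs(g)/80).mean()*1.0+L*abs(g).mean()/200
    return t
def fit(p0,edges,G,cams):
    best=None
    rng=np.random.default_rng(0)
    for i in range(25):
        s=np.array(p0)+rng.normal(size=3)*[3,3,.05]
        r=minimize(score,s,args=(edges,G,cams),method="Nelder-Mead",options=dict(initial_simplex=s+np.array([[0,0,0],[3,0,0],[0,3,0],[0,0,.06]])))
        if best is None or r.fun<best.fun:best=r
    return best.x,best.fun
def rect(x0,x1,y0,y1,z):
    q=[(x0,y0,z),(x1,y0,z),(x1,y1,z),(x0,y1,z)];return [(q[i],q[(i+1)%4]) for i in range(4)]
BLOCK=rect(-30,30,-22,22,66)
BASE=rect(-53,53,-98,98,12)
FJ=[((-26,-22,34),(26,-22,34)),((30,-30,34),(30,22,34))]
HAN=rect(-27.5,27.5,-8,8,46)+[((97.5,-7,28),(28,-7,35)),((97.5,7,28),(28,7,35)),((97.5,-7,28),(97.5,7,28))]
E
python3 - <<'E'
from fit import *
G=grads("0")
for n,p,e in (("block",(553,343,2.08),BLOCK),("base",(552,380,.205),BASE),("fj",(559.5,334.5,.205),FJ),("gauge",(432,-250.5,-.11),HAN)):
    for cams in (["top"],["scene"],["top","scene"]):
        x,f=fit(p,e,G,cams); print(n,cams,x.round(3),round(f,1))
E
```

```text
block ['top'] [555.682 346.757   2.033] -187.7
block ['scene'] [548.367 341.075   2.032] -117.7
block ['top', 'scene'] [555.231 346.2     2.013] -280.7
base ['top'] [5.50742e+02 3.78690e+02 1.91000e-01] -293.7
base ['scene'] [5.44793e+02 3.96848e+02 2.18000e-01] -219.6
base ['top', 'scene'] [5.48481e+02 3.87589e+02 1.93000e-01] -491.8
fj ['top'] [5.72753e+02 3.37060e+02 2.14000e-01] -84.8
fj ['scene'] [5.48243e+02 3.31610e+02 3.57000e-01] -48.5
fj ['top', 'scene'] [5.73232e+02 3.36477e+02 1.20000e-01] -116.8
gauge ['top'] [ 4.32145e+02 -2.50149e+02 -1.13000e-01] -237.6
gauge ['scene'] [ 4.16448e+02 -2.54564e+02 -5.60000e-02] -190.1
gauge ['top', 'scene'] [ 4.30971e+02 -2.52003e+02 -9.00000e-02] -359.5
```

>>> play_rows(moves=[[[-0.0302, -0.0089, 0], [0, 0, 0], 100], [[-0.0302, -0.0089, 0], [0, 0, 0], 100], [[-0.0302, -0.0089, 0], [0, 0, 0], 100], [[-0.0302, -0.0089, 0], [0, 0, 0], 100], [[-0.0302, -0.0089, 0], [0, 0, 0], 100], [[-0.0302, -0.0089, 0], [0, 0, 0], 100], [[-0.0302, -0.0089, 0], [0, 0, 0], 100], [[-0.0302, -0.0089, 0], [0, 0, 0], 100], [[-0.0302, -0.0089, 0], [0, 0, 0], 100], [[-0.0302, -0.0089, 0], [0, 0, 0], 100], [[-0.0302, -0.0089, 0], [0, 0, 0], 100], [[-0.0302, -0.0089, 0], [0, 0, 0], 100], [[-0.0302, -0.0089, 0], [0, 0, 0], 100], [[-0.0302, -0.0089, 0], [0, 0, 0], 100], [[0, 0, 0.017], [0, 0, 0.1333], 100], [[0, 0, 0.017], [0, 0, 0.1333], 100], [[0, 0, 0.017], [0, 0, 0.1333], 100], [[0, 0, 0.017], [0, 0, 0.1333], 100], [[0, 0, 0.017], [0, 0, 0.1333], 100], [[0, 0, 0.017], [0, 0, 0.1333], 100]], squeeze=50)

```text
clock: 2.1
eef_pos: [555.6, 346.4, 128.2]
tcp_rot: [-3.141, 0.0, 2.024]
contact_force: [0.4, 0.7, 0.3]
opening: 0.999
```

Run:
```python
from rig import *
from h import *
s=sense();print(s["eef_pos"],s["tcp_rot"],s["contact_force"])
for c in ("scene","top"): print(c,pj(c,s["eef_pos"]))
o=[]
for n,(x,y) in (("scene",(130,120)),("top",(100,160))):
    f=grab_frame(n)["pixels"][:,:,::-1]; cv2.imwrite(f"pics/{n}1.png",f)
    o.append(cv2.resize(f[y:y+120,x:x+100],(400,480),interpolation=cv2.INTER_CUBIC))
cv2.imwrite("pics/c2.png",np.hstack(o))
```

```text
[555.63990841 346.37084254 128.16426303] [-3.14080566e+00  6.86268919e-05  2.02446355e+00] [0.40737218 0.71727878 0.26988571]
scene [185.42591566 156.29269612]
top [164.38014823 211.67419668]
```

View pics/c2.png

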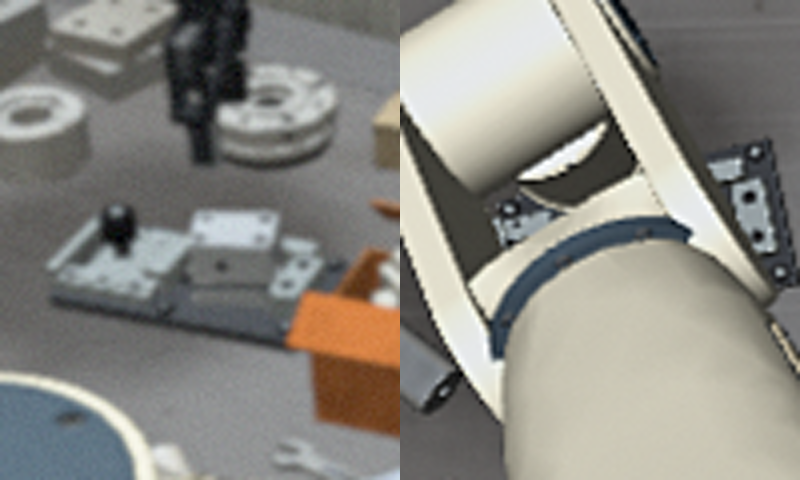

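The left half shows the gripper above the block (finger end at about (205,160) in the crop, block top at about (233,225)). The top view is blocked by the arm. I'll descend and grasp.

>>> play_rows(moves=[[[0, 0, 0.0175], [0, 0, 0], 100], [[0, 0, 0.0175], [0, 0, 0], 100], [[0, 0, 0.0175], [0, 0, 0], 100], [[0, 0, 0.0175], [0, 0, 0], 100], [[0, 0, 0.0175], [0, 0, 0], 100], [[0, 0, 0], [0, 0, 0], 100], [[0, 0, 0], [0, 0, 0], 0], [[0, 0, 0], [0, 0, 0], 0], [[0, 0, 0], [0, 0, 0], 0], [[0, 0, 0], [0, 0, 0], 0], [[0, 0, 0], [0, 0, 0], 0], [[0, 0, 0], [0, 0, 0], 0], [[0, 0, 0], [0, 0, 0], 0], [[0, 0, 0], [0, 0, 0], 0], [[0, 0, 0], [0, 0, 0], 0]])

```text
clock: 3.7
eef_pos: [556.0, 346.7, 43.0]
tcp_rot: [3.141, -0.0, 2.03]
contact_force: [-1.6, -0.9, 5.8]
opening: 0.505
```

>>> play_rows(moves=[[[0, 0, -0.013], [0, 0, 0], 0], [[0, 0, -0.013], [0, 0, 0], 0], [[0, 0, -0.013], [0, 0, 0], 0], [[0, 0, -0.013], [0, 0, 0], 0], [[0, 0, -0.013], [0, 0, 0], 0], [[0, 0, -0.005], [0, 0, 0], 0], [[0, 0, 0], [0, 0, 0.1411], 0], [[0, 0, 0], [0, 0, 0.1411], 0], [[0, 0, 0], [0, 0, 0.1411], 0], [[0, 0, 0], [0, 0, 0.1411], 0], [[0, 0, 0], [0, 0, 0.1411], 0], [[0, 0, 0], [0, 0, 0.1411], 0], [[0, 0, 0], [0, 0, 0.1411], 0], [[0, 0, 0], [0, 0, 0.1411], 0], [[0, 0, 0], [0, 0, 0.1411], 0], [[0, 0, 0], [0, 0, 0.1411], 0], [[0, 0, 0], [0, 0, 0.1411], 0], [[0, 0, 0], [0, 0, 0.1411], 0], [[0, 0, 0], [0, 0, 0.1411], 0], [[0, 0, 0], [0, 0, 0], 0]])

```text
clock: 5.7
eef_pos: [555.8, 346.5, 111.7]
tcp_rot: [3.141, 0.0, 0.194]
contact_force: [0.1, 0.7, -8.6]
opening: 0.505
```

Run:
```python
from rig import *
from h import *
s=sense();print(s["eef_pos"],s["tcp_rot"],s["contact_force"])
o=[]
for n,(x,y) in (("scene",(130,110)),("top",(100,160))):
    f=grab_frame(n)["pixels"][:,:,::-1]; cv2.imwrite(f"pics/{n}2.png",f)
    o.append(cv2.resize(f[y:y+120,x:x+100],(400,480),interpolation=cv2.INTER_CUBIC))
cv2.imwrite("pics/c3.png",np.hstack(o))
```

```text
[555.75761726 346.45311935 111.73100475] [3.14142582e+00 3.76036380e-04 1.93585497e-01] [ 0.12782481  0.67645488 -8.62959212]
```

View pics/c3.png

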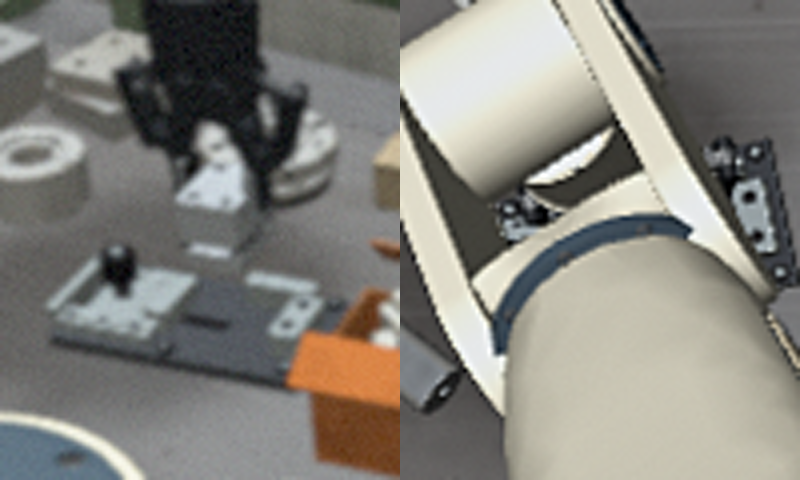

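The left half shows the block held and turned, its slotted end (about (212,235)) towards the front. The fixture is empty: stop at about (285,283), fixed jaw at about (297,315). I'll check the fixture origin against this unobstructed view.

Run:
```python
from fit import *
p=(559.3,335.2,.195)
for q in [(-26,-22,34),(26,-22,34),(30,22,34),(30,-32,34),(-26,-42,34),(26,-42,34),(-53,-54,12),(-53,142,12)]:
    u=pj("scene",world(p,[q])[0]); print(q,((u-[130,110])*4+1.5).round(1))
# pixel -> fixture frame
def fx(x,y,z):
    X=bp("scene",130+(x-1.5)/4,110+(y-1.5)/4,z)[:2]-p[:2]; c,s=np.cos(.195),np.sin(.195); return (c*X[0]+s*X[1]).round(1),(-s*X[0]+c*X[1]).round(1)
for q in [(268,330,34),(300,293,34),(248,275,34),(318,290,34),(300,338,34),(288,385,12),(52,343,12)]: print(q,fx(*q))
im=cv2.imread("pics/scene2.png")[160:215,140:225]
im=cv2.resize(im,None,fx=9,fy=9,interpolation=cv2.INTER_CUBIC)
def P(q): u=pj("scene",world(p,[q])[0]); return tuple(int(v) for v in ((u-[140,160])*9+4))
for a,b in FJ+BASE:
    a=list(a);b=list(b)
    if a[2]==12:a[1]+=44;b[1]+=44
    cv2.line(im,P(a),P(b),(0,0,255),1)
cv2.imwrite("pics/c4.png",im)
```

```text
(-26, -22, 34) [264.9 325.8]
(26, -22, 34) [295.8 288. ]
(30, 22, 34) [243.8 275. ]
(30, -32, 34) [310.6 287.5]
(-26, -42, 34) [290.6 330.8]
(26, -42, 34) [320.9 292.7]
(-53, -54, 12) [292.6 380.1]
(-53, 142, 12) [ 46.  330.6]
(268, 330, 34) (np.float64(-30.1), np.float64(-26.4))
(300, 293, 34) (np.float64(20.8), np.float64(-27.7))
(248, 275, 34) (np.float64(30.9), np.float64(19.0))
(318, 290, 34) (np.float64(28.6), np.float64(-38.5))
(300, 338, 34) (np.float64(-32.2), np.float64(-52.1))
(288, 385, 12) (np.float64(-59.3), np.float64(-53.4))
(52, 343, 12) (np.float64(-65.5), np.float64(129.6))
```

View pics/c4.png

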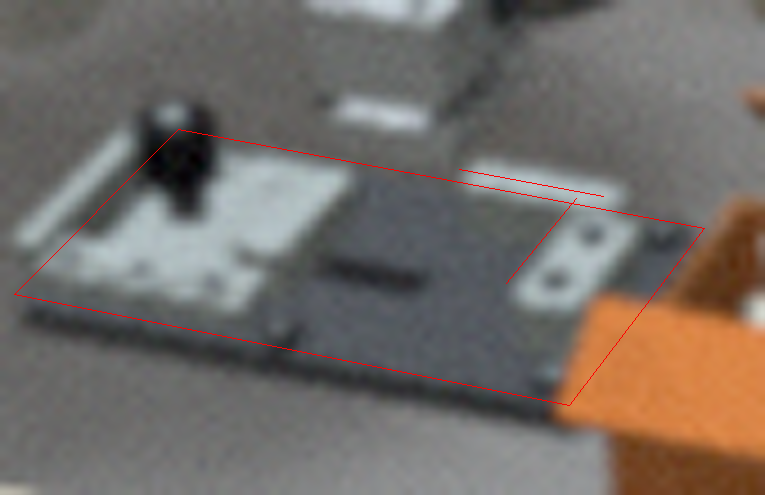

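Run:
```python
from fit import *
print(pj("scene",(526.4,340.7,97.7)), "obs ~182,172")
print(pj("scene",(527.4,340.9,97.7))-pj("scene",(526.4,340.7,97.7)),pj("scene",(526.2,341.7,97.7))-pj("scene",(526.4,340.7,97.7)))
# held block: front-face/top edges fit, scene only, yaw fixed
G=grads("2")
E=[((-30,-22,134.7),(-30,22,134.7)),((-30,-22,100.7),(-30,22,100.7)),((-30,-22,80.7),(-30,22,80.7)),((-30,22,134.7),(-30,22,82)),((-30,-22,134.7),(-30,-22,82)),((-30,22,134.7),(0,22,134.7))]
c,s=np.cos(.194),np.sin(.194)
best=[]
for dx in np.arange(-10,10.1,.5):
    for dy in np.arange(-10,10.1,.5):
        best.append((score((555.8+c*dx-s*dy,346.5+s*dx+c*dy,.194),E,G,["scene"]),dx,dy))
best.sort();print(best[:8])
# fixture fit in scene, yaw fixed
E=FJ+[(( -53,-40,12),(-53,142,12)),((-26,-42,34),(26,-42,34)),((-26,-22,34),(-26,-42,34))]
best=[]
for dx in np.arange(-10,10.1,.5):
    for dy in np.arange(-10,10.1,.5):
        best.append((score((559.3+c*dx-s*dy,335.2+s*dx+c*dy,.194),E,G,["scene"]),dx,dy))
best.sort();print(best[:8])
```

```text
[181.70443129 170.95625205] obs ~182,172
[ 0.16902734 -0.18373741] [-0.3335909  -0.06105716]
[(np.float64(-93.78153588725792), np.float64(-4.0), np.float64(-4.0)), (np.float64(-93.77851510707248), np.float64(-4.0), np.float64(-4.5)), (np.float64(-93.7743321084912), np.float64(-4.5), np.float64(-4.5)), (np.float64(-93.74356447948213), np.float64(-3.5), np.float64(-4.0)), (np.float64(-93.70221928305071), np.float64(-3.0), np.float64(-4.0)), (np.float64(-93.6963564044723), np.float64(-4.5), np.float64(-4.0)), (np.float64(-93.58079123256063), np.float64(-5.0), np.float64(-4.5)), (np.float64(-93.57213507049244), np.float64(-3.5), np.float64(-4.5))]
[(np.float64(-137.33446161481078), np.float64(-10.0), np.float64(-5.0)), (np.float64(-137.21341195620252), np.float64(-10.0), np.float64(-5.5)), (np.float64(-136.8332792033578), np.float64(-10.0), np.float64(-4.5)), (np.float64(-136.7177440260762), np.float64(-10.0), np.float64(-6.0)), (np.float64(-135.9175026432376), np.float64(-10.0), np.float64(-4.0)), (np.float64(-135.73026180760476), np.float64(-10.0), np.float64(-6.5)), (np.float64(-134.44368555764075), np.float64(-10.0), np.float64(-3.5)), (np.float64(-134.35824332382168), np.float64(-10.0), np.float64(-7.0))]
```

>>> play_rows(moves=[[[-0.004, 0.0088, 0], [0, 0, 0], 0], [[0, 0, 0.016], [0, 0, 0], 0], [[0, 0, 0.016], [0, 0, 0], 0], [[0, 0, 0.016], [0, 0, 0], 0], [[0, 0, 0.01], [0, 0, 0], 0], [[0, 0, 0.005], [0, 0, 0], 0], [[0, 0, 0], [0, 0, 0], 0], [[0, 0, 0], [0, 0, 0], 0]])

```text
clock: 6.6
eef_pos: [554.0, 337.4, 49.0]
tcp_rot: [-3.141, -0.0, 0.196]
contact_force: [0.1, 0.1, -7.7]
opening: 0.5
```

>>> play_rows(moves=[[[0, 0, 0.003], [0, 0, 0], 0], [[0, 0, 0.002], [0, 0, 0], 0], [[0, 0, 0], [0, 0, 0], 0], [[0, 0, 0], [0, 0, 0], 0]])

```text
clock: 7.0
eef_pos: [553.7, 337.2, 43.9]
tcp_rot: [-3.142, -0.0, 0.196]
contact_force: [0.4, -0.3, -7.1]
opening: 0.504
```

>>> play_rows(moves=[[[0.0015, 0, 0], [0, 0, 0], 0], [[0.0015, 0, 0], [0, 0, 0], 0], [[0.001, 0, 0], [0, 0, 0], 0], [[0, 0, 0], [0, 0, 0], 0]])

```text
clock: 7.4
eef_pos: [556.9, 337.7, 43.6]
tcp_rot: [3.141, 0.002, 0.196]
contact_force: [-4.1, 0.3, -5.5]
opening: 0.504
```

>>> play_rows(moves=[[[0, 0.0015, 0], [0, 0, 0], 0], [[0, 0.001, 0], [0, 0, 0], 0], [[0, 0, 0], [0, 0, 0], 0]])

```text
clock: 7.7
eef_pos: [557.5, 335.4, 43.5]
tcp_rot: [3.142, 0.001, 0.196]
contact_force: [-4.9, 1.0, -8.0]
opening: 0.5
```

>>> play_rows(moves=[[[0, 0.001, 0], [0, 0, 0], 0], [[0, 0.0005, 0.001], [0, 0, 0], 0], [[0, 0, 0.0005], [0, 0, 0], 0], [[0, 0, 0], [0, 0, 0], 0]])

```text
clock: 8.1
eef_pos: [557.7, 334.2, 43.0]
tcp_rot: [-3.141, 0.001, 0.196]
contact_force: [-8.0, 0.6, 2.5]
opening: 0.506
```

>>> play_rows(moves=[[[0, 0.001, 0], [0, 0, 0], 0], [[0, 0.001, 0], [0, 0, 0], 0], [[0, 0, 0], [0, 0, 0], 0]])

```text
clock: 8.4
eef_pos: [557.8, 333.7, 43.1]
tcp_rot: [-3.139, 0.001, 0.196]
contact_force: [-10.6, 7.2, 1.3]
opening: 0.503
```

>>> play_rows(moves=[[[0, 0, 0], [0, 0, 0], 75], [[0, 0, 0], [0, 0, 0], 75], [[0, 0, 0], [0, 0, 0], 75], [[0, 0, 0], [0, 0, 0], 75], [[0, 0, -0.014], [0, 0, 0], 75], [[0, 0, -0.014], [0, 0, 0], 75], [[0, 0, -0.014], [0, 0, 0], 75], [[0, 0, -0.014], [0, 0, 0], 75], [[0, 0, -0.014], [0, 0, 0], 75], [[0.0005, -0.021, 0], [0, 0, 0], 75], [[0.0003, -0.021, 0], [0, 0, 0], 75], [[0, -0.021, 0], [0, 0, 0], 75], [[0, -0.021, 0], [0, 0, 0], 75], [[0, -0.022, 0], [0, 0, 0], 75], [[0, 0, 0], [0, 0, 0], 75]])

```text
clock: 9.9
eef_pos: [537.8, 439.9, 111.8]
tcp_rot: [-3.141, -0.0, 0.198]
contact_force: [1.0, -0.5, -0.6]
opening: 0.751
```

Run:
```python
from rig import *
from h import *
s=sense();print(s["eef_pos"],s["tcp_rot"],s["contact_force"],s["opening"])
o=[]
for n,(x,y) in (("scene",(130,110)),("top",(100,160))):
    f=grab_frame(n)["pixels"][:,:,::-1]; cv2.imwrite(f"pics/{n}3.png",f)
    o.append(cv2.resize(f[y:y+120,x:x+100],(400,480),interpolation=cv2.INTER_CUBIC))
cv2.imwrite("pics/c5.png",np.hstack(o))
```

```text
[537.7996353  439.9391621  111.77906878] [-3.14082964e+00 -2.23729467e-05  1.98360117e-01] [ 0.9706227  -0.46340004 -0.62797534] 0.7508692502508248
```

View pics/c5.png

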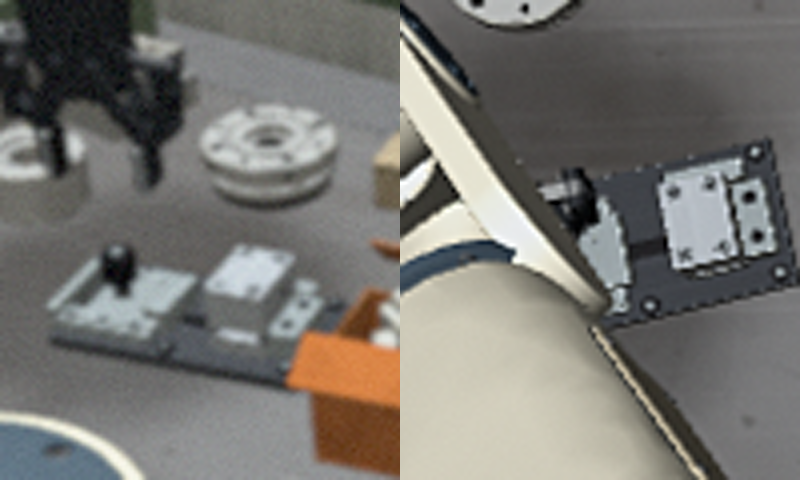

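The right half shows the block seated in the corner of fixed jaw (about (752,215)) and stop (about (690,172)). The left half shows its slot end (about (240,335)) facing front and the gripper above the knob. I'll grip the knob and slide the jaw.

>>> play_rows(moves=[[[0, 0.003, 0.013], [0, 0, 0], 75], [[0, 0, 0.013], [0, 0, 0], 75], [[0, 0, 0.013], [0, 0, 0], 75], [[0, 0, 0.013], [0, 0, 0], 75], [[0, 0, 0.013], [0, 0, 0], 75], [[0, 0, 0], [0, 0, 0], 0], [[0, 0, 0], [0, 0, 0], 0], [[0, 0, 0], [0, 0, 0], 0], [[0, 0, 0], [0, 0, 0], 0], [[0, 0, 0], [0, 0, 0], 0], [[0, 0, 0], [0, 0, 0], 0], [[0, 0, 0], [0, 0, 0], 0]], squeeze=30)

```text
clock: 11.2
eef_pos: [539.4, 434.0, 47.8]
tcp_rot: [-3.141, -0.0, 0.196]
contact_force: [-4.0, 3.8, -1.4]
opening: 0.279
```

>>> play_rows(moves=[[[0, 0.004, 0], [0, 0, 0], 0], [[0, 0.004, 0], [0, 0, 0], 0], [[0, 0.004, 0], [0, 0, 0], 0], [[0, 0.004, 0], [0, 0, 0], 0], [[0, 0.004, 0], [0, 0, 0], 0], [[0, 0.004, 0], [0, 0, 0], 0], [[0, 0.003, 0], [0, 0, 0], 0], [[0, 0.002, 0], [0, 0, 0], 0], [[0, 0, 0], [0, 0, 0], 0]])

```text
clock: 12.1
eef_pos: [545.4, 405.2, 47.8]
tcp_rot: [-3.141, -0.001, 0.196]
contact_force: [-1.8, 3.7, -0.8]
opening: 0.286
```

>>> play_rows(moves=[[[0, 0.0015, 0], [0, 0, 0], 0], [[0, 0.001, 0], [0, 0, 0], 0], [[0, 0.001, 0], [0, 0, 0], 0], [[0, 0.001, 0], [0, 0, 0], 0], [[0, 0, 0], [0, 0, 0], 0]])

```text
clock: 12.6
eef_pos: [546.0, 402.5, 47.9]
tcp_rot: [-3.138, -0.001, 0.195]
contact_force: [-5.6, 12.0, -2.5]
opening: 0.284
```

>>> play_rows(moves=[[[0, 0.001, 0], [0, 0, 0], 0], [[0, 0.0005, 0], [0, 0, 0], 0], [[0, 0, 0], [0, 0, 0], 0]])

```text
clock: 12.9
eef_pos: [546.0, 402.4, 47.9]
tcp_rot: [-3.137, -0.002, 0.195]
contact_force: [-7.0, 17.6, -4.5]
opening: 0.279
```

>>> play_rows(moves=[[[0, 0, 0], [0, 0, 0], 50], [[0, 0, 0], [0, 0, 0], 50], [[0, 0, 0], [0, 0, 0], 50], [[0, 0, -0.02], [0, 0, 0], 50], [[0, 0, -0.03], [0, 0, 0], 50], [[0, 0, -0.035], [0, 0, 0], 50], [[0, 0, -0.035], [0, 0, 0], 50], [[0, 0, -0.03], [0, 0, 0], 50], [[-0.014, 0.0364, 0], [0, 0, 0], 50], [[-0.014, 0.0364, 0], [0, 0, 0], 50], [[-0.014, 0.0364, 0], [0, 0, 0], 50], [[-0.014, 0.0364, 0], [0, 0, 0], 50], [[-0.014, 0.0364, 0], [0, 0, 0], 50], [[-0.014, 0.0364, 0], [0, 0, 0], 50], [[-0.014, 0.0364, 0], [0, 0, 0], 50], [[-0.014, 0.0364, 0], [0, 0, 0], 50], [[-0.014, 0.0364, 0], [0, 0, 0], 50], [[-0.014, 0.0364, 0], [0, 0, 0], 50], [[-0.014, 0.0364, 0], [0, 0, 0], 50], [[-0.014, 0.0364, 0], [0, 0, 0], 50]])

```text
clock: 14.9
eef_pos: [465.9, -64.2, 197.6]
tcp_rot: [3.141, -0.0, 0.195]
contact_force: [0.2, -0.0, -0.3]
opening: 0.501
```

>>> play_rows(moves=[[[-0.014, 0.0364, 0], [0, 0, 0], 50], [[-0.014, 0.0364, 0], [0, 0, 0], 50], [[-0.014, 0.0364, 0], [0, 0, 0], 50], [[-0.014, 0.0364, 0], [0, 0, 0], 50], [[0, 0, 0.02], [0, 0, 0.1], 50], [[0, 0, 0.02], [0, 0, 0.1], 50], [[0, 0, 0.02], [0, 0, 0.1], 50], [[0, 0, 0], [0, 0, 0.005], 50], [[0, 0, 0], [0, 0, 0], 50]])

```text
clock: 15.8
eef_pos: [439.7, -216.2, 137.6]
tcp_rot: [3.142, 0.001, -0.107]
contact_force: [-0.7, -0.0, 0.5]
opening: 0.504
```

Run:
```python
from rig import *
from h import *
s=sense();p=s["eef_pos"];w=s["tcp_rot"][2]
d=np.array([432.2,-250.5])-p[:2]
print(p,s["tcp_rot"],"tool d",d@[np.cos(w),np.sin(w)],d@[np.sin(w),-np.cos(w)])
o=[]
for n,(x,y,k) in (("scene",(330,200,1)),("top",(120,175,1))):
    f=grab_frame(n)["pixels"][:,:,::-1]; cv2.imwrite(f"pics/{n}4.png",f)
    o.append(cv2.resize(f[y:y+120,x:x+100],(400,480),interpolation=cv2.INTER_CUBIC))
cv2.imwrite("pics/c6.png",np.hstack(o))
```

```text
[ 439.68166575 -216.16380504  137.60377222] [ 3.14154437e+00  5.98798547e-04 -1.06931578e-01] tool d -3.7743020517597206 34.93857825392359
```

View pics/c6.png

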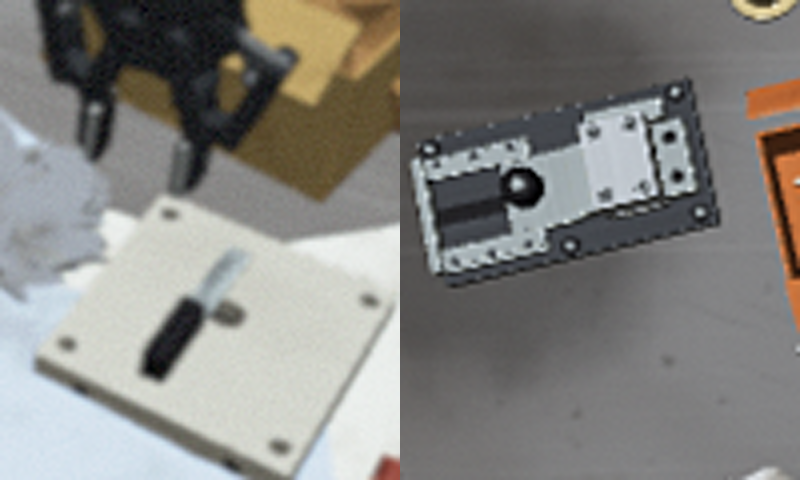

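The right half shows the clamped state: jaw face against the block at about (585,160), block square in the corner. The left half shows the gauge at about (195,320) with the gripper beside it. Now the gauge.

>>> play_rows(moves=[[[-0.0018, 0.0175, 0], [0, 0, 0], 50], [[-0.002, 0.0175, 0], [0, 0, 0], 50], [[0, 0, 0.025], [0, 0, 0], 50], [[0, 0, 0.025], [0, 0, 0], 50], [[0, 0, 0.025], [0, 0, 0], 50], [[0, 0, 0.02], [0, 0, 0], 50], [[0, 0, 0.01], [0, 0, 0], 50], [[0, 0, 0], [0, 0, 0], 50], [[0, 0, 0], [0, 0, 0], 50]])

```text
clock: 16.8
eef_pos: [433.0, -250.6, 33.2]
tcp_rot: [3.141, -0.001, -0.109]
contact_force: [-0.2, 1.0, -0.1]
opening: 0.497
```

>>> play_rows(moves=[[[0, 0, 0.003], [0, 0, 0], 50], [[0, 0, 0], [0, 0, 0], 0], [[0, 0, 0], [0, 0, 0], 0], [[0, 0, 0], [0, 0, 0], 0], [[0, 0, 0], [0, 0, 0], 0], [[0, 0, 0], [0, 0, 0], 0], [[0, 0, 0], [0, 0, 0], 0], [[0, 0, 0], [0, 0, 0], 0], [[0, 0, 0], [0, 0, 0], 0]], squeeze=60)

```text
clock: 17.7
eef_pos: [432.9, -250.7, 30.3]
tcp_rot: [3.141, -0.001, -0.109]
contact_force: [-1.4, 0.6, 8.1]
opening: 0.172
```

>>> play_rows(moves=[[[0, 0, -0.01], [0, 0, 0], 0], [[0, 0, -0.025], [0, 0, 0], 0], [[0, 0, -0.03], [0, 0, 0], 0], [[0, 0, -0.03], [0, 0, 0], 0], [[0, 0, -0.03], [0, 0, 0], 0], [[0, 0, -0.025], [0, 0, 0], 0], [[0, 0, 0], [0, 0, -0.1013], 0], [[0, 0, 0], [0, 0, -0.1013], 0], [[0, 0, 0], [0, 0, -0.1013], 0], [[0, 0, 0], [0, 0, 0], 0]])

```text
clock: 18.7
eef_pos: [432.1, -250.2, 179.9]
tcp_rot: [3.141, -0.0, 0.196]
contact_force: [-0.5, -0.1, -0.7]
opening: 0.176
```

Run:
```python
from rig import *
from fit import *
s=sense();p=s["eef_pos"];w=s["tcp_rot"][2];print(p,s["tcp_rot"],s["contact_force"],s["opening"])
G=grads("4")
print(fit((559.5,334,.195),BLOCK,G,["top"]))
E2=[((a[0],a[1]+44,a[2]),(b[0],b[1]+44,b[2])) for a,b in BASE]
print(fit((559.5,334,.195),E2,G,["top"]),fit((559.5,334,.195),E2+BLOCK,G,["top"]))
f=.195
tg=np.array([559.5,334.0])+np.array([np.cos(f),np.sin(f)])*-147.5
d=tg-p[:2]; print("target",tg,"tool d",d@[np.cos(w),np.sin(w)],d@[np.sin(w),-np.cos(w)])
im=grab_frame("scene")["pixels"][:,:,::-1]; cv2.imwrite("pics/scene5.png",im)
cv2.imwrite("pics/c7.png",cv2.resize(im[180:300,320:440],(480,480),interpolation=cv2.INTER_CUBIC))
```

```text
[ 432.10317597 -250.21142924  179.94444238] [ 3.14133630e+00 -2.70022271e-04  1.96138490e-01] [-0.45316978 -0.11555808 -0.73294373] 0.17595733749662404
(array([5.60512673e+02, 3.35288999e+02, 1.97117309e-01]), np.float64(-145.45310565881223))
(array([5.59076552e+02, 3.35487423e+02, 1.90657723e-01]), np.float64(-296.1177418960863)) (array([5.59770548e+02, 3.35206012e+02, 1.98193001e-01]), np.float64(-437.7648370575464))
target [414.79546874 305.41943609] tool d 91.30733203062815 -548.3504229620349
```

View pics/c7.png

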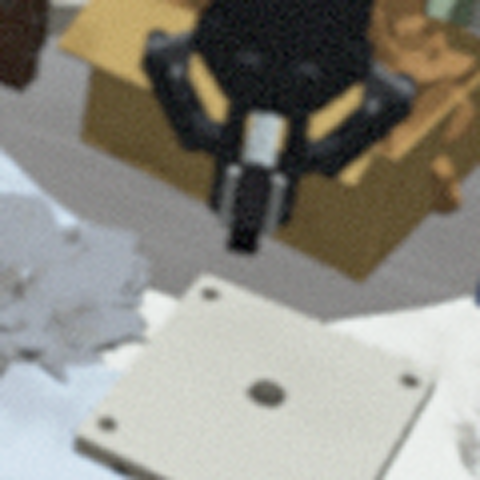

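The view shows the gauge gripped by its handle at about (243,215), with the blade level ahead of it at about (265,140). I'll carry it over the carton to the front of the fixture.

>>> play_rows(moves=[[[0.0061, -0.0366, 0], [0, 0, 0], 0], [[0.0061, -0.0366, 0], [0, 0, 0], 0], [[0.0061, -0.0366, 0], [0, 0, 0], 0], [[0.0061, -0.0366, 0], [0, 0, 0], 0], [[0.0061, -0.0366, 0], [0, 0, 0], 0], [[0.0061, -0.0366, 0], [0, 0, 0], 0], [[0.0061, -0.0366, 0], [0, 0, 0], 0], [[0.0061, -0.0366, 0], [0, 0, 0], 0], [[0.0061, -0.0366, 0], [0, 0, 0], 0], [[0.0061, -0.0366, 0], [0, 0, 0], 0], [[0.0061, -0.0366, 0], [0, 0, 0], 0], [[0.0061, -0.0366, 0], [0, 0, 0], 0], [[0.0061, -0.0366, 0], [0, 0, 0], 0], [[0.0061, -0.0366, 0], [0, 0, 0], 0], [[0.0061, -0.0366, 0], [0, 0, 0], 0], [[0, 0, 0], [0, 0, 0], 0], [[0, 0, 0], [0, 0, 0], 0]])

```text
clock: 20.45
eef_pos: [415.4, 306.4, 179.2]
tcp_rot: [3.141, 0.001, 0.194]
contact_force: [-0.9, -0.4, -1.3]
opening: 0.176
```

>>> play_rows(moves=[[[0, 0.001, 0.025], [0, 0, 0], 0], [[0, 0, 0.025], [0, 0, 0], 0], [[0, 0, 0.025], [0, 0, 0], 0], [[0, 0, 0.025], [0, 0, 0], 0], [[0, 0, 0.025], [0, 0, 0], 0], [[0, 0, 0.015], [0, 0, 0], 0], [[0, 0, 0.006], [0, 0, 0], 0], [[0, 0, 0], [0, 0, 0], 0], [[0, 0, 0], [0, 0, 0], 0]])

```text
clock: 21.35
eef_pos: [416.6, 304.9, 34.0]
tcp_rot: [-3.141, -0.001, 0.194]
contact_force: [0.3, -0.4, -0.6]
opening: 0.17
```

Run:
```python
from rig import *
from h import *
s=sense();print(s["eef_pos"],s["tcp_rot"],s["contact_force"])
o=[]
for n,(x,y) in (("scene",(140,145)),("top",(110,180))):
    f=grab_frame(n)["pixels"][:,:,::-1]; cv2.imwrite(f"pics/{n}6.png",f)
    o.append(cv2.resize(f[y:y+80,x:x+80],(400,400),interpolation=cv2.INTER_CUBIC))
cv2.imwrite("pics/c8.png",np.hstack(o))
```

```text
[416.5623525  304.86781969  33.99652025] [-3.14133059e+00 -6.63423226e-04  1.93514005e-01] [ 0.28506002 -0.43868462 -0.644711  ]
```

View pics/c8.png

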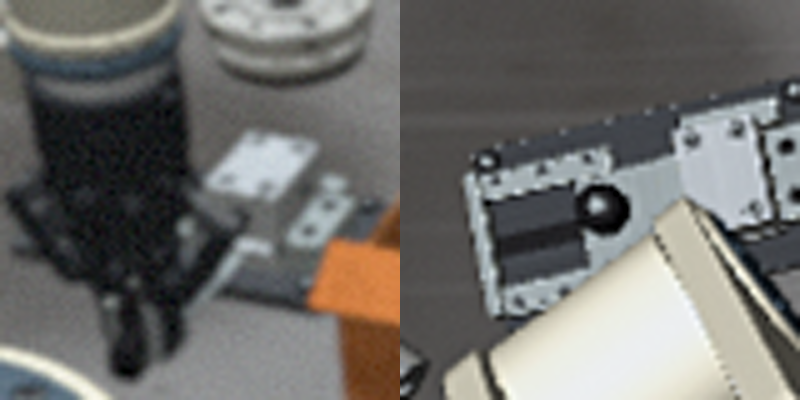

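The left half shows the blade tip at about (240,250) lined up with the bright slot mouth at about (260,243). The right half shows the block still clamped at about (720,165). I'll lower to mid-slot and go in.

>>> play_rows(moves=[[[0, 0, 0.002], [0, 0, 0], 0], [[0.003, 0, 0], [0, 0, 0], 0], [[0.003, 0, 0], [0, 0, 0], 0], [[0.003, 0, 0], [0, 0, 0], 0], [[0.003, 0, 0], [0, 0, 0], 0], [[0.003, 0, 0], [0, 0, 0], 0], [[0.002, 0, 0], [0, 0, 0], 0], [[0, 0, 0], [0, 0, 0], 0]])

```text
clock: 22.25
eef_pos: [433.1, 308.4, 31.3]
tcp_rot: [-3.142, -0.0, 0.194]
contact_force: [-0.5, -0.2, -0.5]
opening: 0.173
```

>>> play_rows(moves=[[[0.002, 0, 0], [0, 0, 0], 0], [[0.002, 0, 0], [0, 0, 0], 0], [[0.002, 0, 0], [0, 0, 0], 0], [[0.002, 0, 0], [0, 0, 0], 0], [[0, 0, 0], [0, 0, 0], 0]])

```text
clock: 22.75
eef_pos: [434.4, 307.2, 29.8]
tcp_rot: [3.138, 0.012, 0.194]
contact_force: [-21.0, -0.9, 8.3]
opening: 0.173
```

>>> play_rows(moves=[[[-0.004, 0, 0], [0, 0, 0], 0], [[-0.004, 0, 0], [0, 0, 0], 0], [[-0.003, 0, 0], [0, 0, 0], 0], [[0, 0, 0], [0, 0, 0], 0]])

```text
clock: 23.15
eef_pos: [429.8, 307.9, 31.5]
tcp_rot: [-3.141, -0.0, 0.195]
contact_force: [0.2, -0.1, -0.8]
opening: 0.174
```

Run:
```python
from rig import *
from fit import *
s=sense();p=s["eef_pos"];print(p,s["tcp_rot"],s["contact_force"])
fs=[grab_frame("scene")["pixels"][:,:,::-1].astype(float) for _ in range(8)]
f=np.mean(fs,0).astype(np.uint8); cv2.imwrite("pics/scene7.png",f)
im=cv2.resize(f[170:220,160:220],None,fx=12,fy=12,interpolation=cv2.INTER_CUBIC)
cv2.imwrite("pics/c9.png",im)
def P(X): return ((pj("scene",X)-[160,170])*12+5.5).round(0)
q=(559.5,334.0,.196)
for l,X in (("slotL",(-30,16,26)),("slotR",(-30,-16,26)),("slotLu",(-30,16,31.5)),("base",(-30,22,12)),("baseR",(-30,-22,12))): print(l,P(world(q,[X])[0]))
z=p[2]-30.3+26
g=(p[0],p[1],s["tcp_rot"][2])
for l,X in (("tipL",(97.5,7,z)),("tipR",(97.5,-7,z)),("rootL",(28,7,z+9)),("rootR",(28,-7,z+9))): print(l,P(world(g,[X])[0]))
```

```text
[429.84419528 307.85413531  31.46964179] [-3.14139117e+00 -4.54347508e-04  1.94679422e-01] [ 0.19149811 -0.05342297 -0.83116984]
slotL [291. 268.]
slotR [413. 292.]
slotLu [289. 249.]
base [275. 311.]
baseR [442. 344.]
tipL [318. 282.]
tipR [371. 292.]
rootL [174. 414.]
rootR [230. 425.]
```

View pics/c9.png

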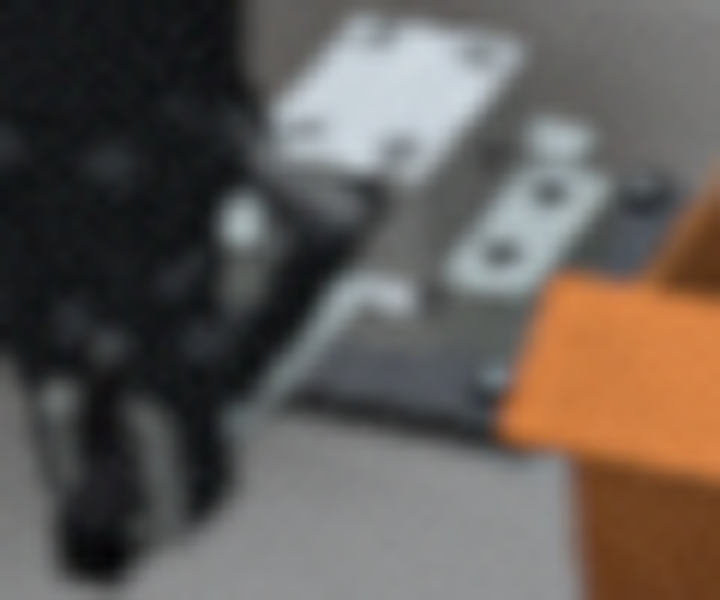

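The averaged close view shows the blade running up to the left part of the bright slot strip (about (390,293)), and the contact was at the mouth face. The tip height is probably slightly off, so I'll probe gently about 1.5 mm higher.

>>> play_rows(moves=[[[0, 0, -0.0015], [0, 0, 0], 0], [[0.001, 0, 0], [0, 0, 0], 0], [[0.001, 0, 0], [0, 0, 0], 0], [[0.001, 0, 0], [0, 0, 0], 0], [[0.001, 0, 0], [0, 0, 0], 0], [[0.001, 0, 0], [0, 0, 0], 0], [[0, 0, 0], [0, 0, 0], 0]])

```text
clock: 24.25
eef_pos: [433.8, 308.3, 32.5]
tcp_rot: [3.141, 0.002, 0.195]
contact_force: [-4.9, -0.8, 0.8]
opening: 0.169
```

>>> play_rows(moves=[[[-0.002, 0, 0], [0, 0, 0], 0], [[0, 0, -0.0015], [0, 0, 0], 0], [[0.001, 0, 0], [0, 0, 0], 0], [[0.001, 0, 0], [0, 0, 0], 0], [[0.001, 0, 0], [0, 0, 0], 0], [[0, 0, 0], [0, 0, 0], 0]])

```text
clock: 24.85
eef_pos: [433.9, 308.3, 34.0]
tcp_rot: [3.141, 0.004, 0.195]
contact_force: [-9.7, -0.2, 4.6]
opening: 0.167
```

>>> play_rows(moves=[[[-0.003, 0, 0], [0, 0, 0], 0], [[0, 0, 0.0025], [0, 0, 0], 0], [[0, 0, 0.0025], [0, 0, 0], 0], [[0, 0, 0], [0, 0, 0], 0], [[0.001, 0, 0], [0, 0, 0], 0], [[0.001, 0, 0], [0, 0, 0], 0], [[0.001, 0, 0], [0, 0, 0], 0], [[0.001, 0, 0], [0, 0, 0], 0], [[0, 0, 0], [0, 0, 0], 0]])

```text
clock: 25.75
eef_pos: [436.7, 309.0, 29.2]
tcp_rot: [3.142, 0.0, 0.195]
contact_force: [-0.2, -0.4, -2.6]
opening: 0.176
```

It goes in at this height: past the face with no axial force. I'll lower slightly and keep sliding.

>>> play_rows(moves=[[[0, 0, 0.001], [0, 0, 0], 0], [[0.002, 0, 0], [0, 0, 0], 0], [[0.002, 0, 0], [0, 0, 0], 0], [[0.002, 0, 0], [0, 0, 0], 0], [[0, 0, 0], [0, 0, 0], 0]])

```text
clock: 26.25
eef_pos: [443.0, 310.4, 28.3]
tcp_rot: [-3.141, -0.0, 0.195]
contact_force: [0.3, 0.9, -1.8]
opening: 0.17
```

>>> play_rows(moves=[[[0, 0, 0.0007], [0, 0, 0], 0], [[0, 0, 0.0007], [0, 0, 0], 0], [[0, 0, 0], [0, 0, 0], 0]])

```text
clock: 26.55
eef_pos: [442.5, 310.2, 26.8]
tcp_rot: [3.142, 0.0, 0.195]
contact_force: [1.2, 0.4, -1.2]
opening: 0.17
```

>>> play_rows(moves=[[[0, 0, 0.0006], [0, 0, 0], 0], [[0, 0, 0.0006], [0, 0, 0], 0], [[0, 0, 0], [0, 0, 0], 0]])

```text
clock: 26.85
eef_pos: [442.6, 310.3, 25.7]
tcp_rot: [-3.142, -0.0, 0.195]
contact_force: [-1.7, 0.2, 0.5]
opening: 0.173
```

>>> play_rows(moves=[[[0.002, 0, 0], [0, 0, 0], 0], [[0.002, 0, 0], [0, 0, 0], 0], [[0.002, 0, 0], [0, 0, 0], 0], [[0.002, 0, 0], [0, 0, 0], 0], [[0.002, 0, 0], [0, 0, 0], 0], [[0, 0, 0], [0, 0, 0], 0]])

```text
clock: 27.45
eef_pos: [452.9, 312.4, 25.7]
tcp_rot: [-3.141, -0.001, 0.194]
contact_force: [0.5, -0.9, 1.5]
opening: 0.17
```

>>> play_rows(moves=[[[0.002, 0, 0], [0, 0, 0], 0], [[0.002, 0, 0], [0, 0, 0], 0], [[0.002, 0, 0], [0, 0, 0], 0], [[0.001, 0, 0], [0, 0, 0], 0], [[0, 0, 0], [0, 0, 0], 0]])

```text
clock: 27.95
eef_pos: [459.6, 313.6, 25.7]
tcp_rot: [-3.141, -0.0, 0.195]
contact_force: [-0.7, -1.0, 2.6]
opening: 0.165
```

>>> play_rows(moves=[[[0.001, 0, 0], [0, 0, 0], 0], [[0.001, 0, 0], [0, 0, 0], 0], [[0.001, 0, 0], [0, 0, 0], 0], [[0.001, 0, 0], [0, 0, 0], 0], [[0, 0, 0], [0, 0, 0], 0]])

```text
clock: 28.45
eef_pos: [463.4, 314.4, 25.7]
tcp_rot: [-3.142, -0.0, 0.195]
contact_force: [-2.5, -1.0, 3.0]
opening: 0.168
```

>>> play_rows(moves=[[[0.001, 0, 0], [0, 0, 0], 0], [[0.001, 0, 0], [0, 0, 0], 0], [[0.001, 0, 0], [0, 0, 0], 0], [[0, 0, 0], [0, 0, 0], 0]])

```text
clock: 28.85
eef_pos: [465.8, 314.8, 25.6]
tcp_rot: [3.141, 0.001, 0.195]
contact_force: [-4.8, -0.5, 4.7]
opening: 0.169
```

>>> play_rows(moves=[[[0.001, 0, 0], [0, 0, 0], 0], [[0.0005, 0, 0], [0, 0, 0], 0], [[0, 0, 0], [0, 0, 0], 0], [[0, 0, 0], [0, 0, 0], 0]])

```text
clock: 29.25
eef_pos: [466.4, 314.7, 25.5]
tcp_rot: [3.141, 0.002, 0.195]
contact_force: [-8.2, -1.1, 7.6]
opening: 0.172
```

>>> play_rows(moves=[[[0.0007, 0, -0.0003], [0, 0, 0], 0], [[0.0005, 0, -0.0003], [0, 0, 0], 0], [[0, 0, 0], [0, 0, 0], 0], [[0, 0, 0], [0, 0, 0], 0], [[0, 0, 0], [0, 0, 0], 0]])

```text
clock: 29.75
eef_pos: [466.8, 314.6, 25.8]
tcp_rot: [3.141, 0.004, 0.195]
contact_force: [-9.5, -0.7, 6.0]
opening: 0.168
```

Run:
```python
from rig import *
from fit import *
for i in range(3):
    s=sense();p=s["eef_pos"];print(p.round(2),s["tcp_rot"].round(4),s["contact_force"].round(1),s["wrist_torque"].round(2),s["opening"],s["qvel"].max())
    f=grab_frame("scene")["pixels"][:,:,::-1]; g=grab_frame("top")["pixels"][:,:,::-1]
cv2.imwrite("pics/scene8.png",f);cv2.imwrite("pics/top8.png",g)
cv2.imwrite("pics/c10.png",np.hstack([cv2.resize(i,(400,400),interpolation=cv2.INTER_CUBIC) for i in (f[150:220,150:220],g[180:260,110:190])]))
```

```text
[466.76 314.65  25.76] [3.1405 0.004  0.1945] [-9.5 -0.7  6. ] [0.03 1.25 0.06] 0.16826925362788075 0.0008445692220391623
[466.77 314.63  25.79] [3.1405 0.004  0.1944] [-9.2 -0.1  5.3] [-0.07  1.24  0.08] 0.17289992099461932 0.0014797251991484112
[466.75 314.67  25.79] [3.1405 0.004  0.1946] [-9.9 -1.4  6.2] [-0.02  1.25  0.04] 0.17349424309602282 0.0005287410719621798
```

View pics/c10.png

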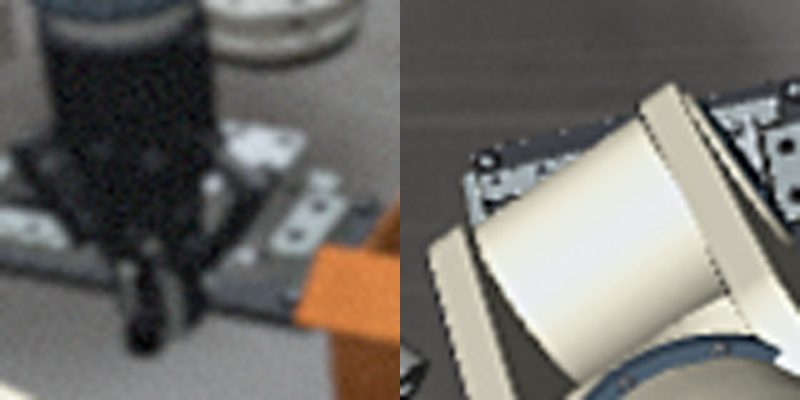

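The last view shows the handle held at about (145,320) in front of the block, with block, stop and jaw unmoved. The readings are steady: about 9.5 N axial drag, about 6 N down on the lower plate, and about 33 mm insertion. I'll hand in.

Run:
```python
from rig import *
s=sense(); print(s["clock"],s["eef_pos"],s["contact_force"],s["opening"])
print(sign_off())
```

```text
30.05 [466.7792681  314.6663562   25.76132769] [-9.78580916 -0.0434315   5.99263855] 0.1722990758894843
the job is handed in; nothing more can be done
None
```

I turned the block so its slot faces the front, seated it in the corner of fixed jaw and back stop, and slid the jaw tight against it (about 18 N on the knob). The gauge is in the slot and still held. I handed in at 30 s; no verdict is reported.

**Last readings:**
- **Depth:** the tip is about 33.5 mm past the mouth, so the slot is roughly 5.3 to 5.4 mm high if the gauge lies level.
- **Drag:** steady at about 9.5 N along the slot, and it resisted when pushed further. There is about 6 N net onto the lower plate.
- **Alignment:** the tool is level to 0.004 rad and its yaw is within about 0.003 rad of the block's.

**What disagreed or could not be checked:**
- **Tip height:** the first three entry attempts touched the block's front face, the first with about 21 N. The tip sat about 4 mm higher than my grasp height implied, so I had to go in lower. The gauge may be tilted slightly in the grip, by my estimate less than 0.1 rad.
- **Upper-plate force:** it was never measured on its own. I infer about 8 N from the drag, inside the 0.5 to 25 N limit, but it depends on the friction, which I only estimated.
- **Scene camera:** it sat about 4 mm off the robot's frame, so I relied on the top camera and on contact.
- **Final clamp:** the arm blocked most of the block in the last picture. The last clear view, before I picked up the gauge, showed it square and clamped.
- **Bystanders:** I made no final check on the bush, spanner and tape. The arm kept clear of all three as far as I could tell.

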